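# Run up the eddy-current coupling rig and park its rotor at the pointer

### The arm

A 6-joint arm with a two-finger parallel gripper is mounted at the origin on the work surface. World frame = base frame: x ahead of the robot, y to its left, z up, the work surface at z = 0. Lengths are in m, angles in rad, forces in N, time in s.
With the tool pointing down it reaches from about 0.3 to 0.825 m from the base axis. Payload 5.4 kg.
Tool frame: the origin (TCP) lies at the very end of the fingers, on their centre line; the grasp point (between the pads) lies 19 mm behind it; z points along the fingers, y is the direction in which the jaws open and shut (so a half turn about z gives the same grasp; the last joint's range is limited). The gripper opens to 92 mm and grips with 3 to 60 N. Pads are 20 mm wide; open, the fingers measure 128 mm over their backs; the gripper's body (75 mm by 189 mm) begins 69 mm behind the grasp point.
Start: joints at [1.069, 0.158, 1.597, -0, 1.386, -0.21], TCP at [0.165, 0.551, 0.215] pointing down, gripper open.
Joint ranges: [-2.91, 2.91], [-0.94, 2.29], [0.18, 2.7], [-1.29, 4.43], [0.17, 2.64], [-3, 3]. Speed limits (rad/s): [2.57, 2.57, 3.14, 3.14, 3.14, 3.14].

### API

Orientations are given as a rotation vector (axis times angle).
In Python, from workcell import env gives the robot as it stands.
- The arm moves only by the tool step_arm, never from a script. Its argument "increments" is text: rows parted by semicolons, each of 7 numbers parted by spaces: the shift along the world's x, y, z in m, then the turn, a rotation vector about the world's x, y, z in degrees, then the opening in per cent of the stroke, from 0 (shut) to 100 (fully open). A call has 1 to 8 rows; each row is the pose to reach, as a shift and turn from the pose commanded when the call began; what a row does not reach only later rows make up. A row lasts 1/8 s, in which the tool goes at most 62.5 mm and 10.7 degrees, less where a joint would pass 70% of its speed; a pose out of reach is approached as far as the arm can. A call with a gripper value outside its range is refused whole. The fingers move at their own pace and stop on an object; "force" is the grip in N (left out, the last holds). Time passes only in rows, so rows that repeat a pose let the fingers close. It gives the time, the measured TCP pose, the force and the opening at its end, in the units of the state.
- env.state(): the state, without advancing time (a new reading comes with each control period).
- env.grab_frame(name): name is "side" or "top" or "wrist"; returns the picture (480x640x3 uint8, red, green, blue); there is no depth.
- env.camera_params(name): a dict with "intrinsics" (3x3 intrinsics, pixels), "R" (3x3) and "t" (3): a world point X has camera coordinates R X + t. Camera axes: x right, y down, z forward; pixel columns grow to the right and rows downward; lengths in m; the calibration is good to about 2 mm. A picture is of the moment at which its call begins: read the wrist's pose just before it. camera_params takes no time and is no camera call; for the wrist camera it gives the pose at the moment of the call.
- env.finish_job(): hands the job in, once; it reports no verdict.
Trained networks look in the newest picture that a camera, given by its name, has taken for a name from the list of things; names that differ only in an ending like _2 or _b are one class to them, and where a whole thing is asked for, a point or a joint stands for the part that bears it (a point fixed in the world has none). Each returns a list of dicts, best first, with "conf" (0 to 1); they miss things now and then, are a little off and sometimes report something else, mostly with a low value. They report only what shows in the picture. A call takes as long as a camera call.
- env.spot_in(camera, query): "xy" ([column, row] as shares, 0 to 1, of the picture: columns of its width, rows of its height, amid what is visible of it).
- env.regions_of(camera, query): "region" (480x640 bool, what is visible of it) and "xy" ([column, row] as shares, 0 to 1, of the picture: columns of its width, rows of its height, amid what is visible of it).
- env.mark_of(camera, query): "xy" ([column, row] as shares, 0 to 1, of the picture: columns of its width, rows of its height: a listed point, or the origin of a listed thing).
The state is a dict: "time": time; "qpos": joint angles; "joint_velocities": joint speeds; "joint_torque": joint torques, N m; "ee_pos": TCP position; "orientation": TCP orientation; "wrist_force": force on the tool from outside, world axes, zero at the start; "moment": the same for the moment, N m; "width": finger opening in m.
Only numpy, scipy, OpenCV 4.12 (cv2) and the standard library are available. Lean on these libraries where they do the work, as an engineer would, in place of code of your own. Each camera call takes 0.05 s, during which the arm holds its last target. There are 200 camera calls.

### The job

Take the coupling rig's upright crank handle and bring the big aluminium rotor disc below it up to 15 turns a minute, counter-clockwise seen from above; keep the disc between 13 and 17 turns a minute for seven seconds without a break, never running it above 20. Then stop it with the black tab on its rim under the fixed pointer, let go of the handle and leave everything still. Drive the disc only through the crank, do not touch the disc itself, leave the small drag weight riding on it in its guide, and do not disturb the other things on the bench.

Things in the scene. Friction and masses are not known exactly. Their poses are not given: they have to be found in the camera images.
- rig_axis (a point): Point on the vertical axis of the fixed rig, at the top face of its grey base (world z 50 mm); base 300 x 300 mm, centred on it; its yaw is the rig's. Black and brass terminals on the base's -x side, pointer on its +x side. Stacked on the axis: aluminium rotor disc (radius 115 mm, z 62 to 97), then the crank. Highest part beside the handle: the crank arm, z 122 mm.
- pointer (a point): The fixed pointer: underside of a dark steel blade 8 mm wide, top at z 107 mm, which reaches inward over the rotor's rim from a post on the base. The point lies 123 mm from the axis, along the rig's own +x, at z 102 mm.
- mark (a point): The black index tab on the rotor disc: 18 mm wide, jutting 18 mm out of the rim (to 133 mm from the axis), its top flush with the disc's; a thin black line runs on inward from it. The point is on its top, midway across its width, 123 mm from the axis, z 97 mm, and turns with the rotor. Its yaw is rig yaw + joint rotor.
- handle_mid (a point): Middle of the crank's handle: an upright black cylinder, 28 mm diameter, 50 mm high (z 126 to 176 mm, this point at 151), 65 mm from the rig's axis, free all round. It is a sleeve spinning freely on its pin, so a gripper can hold it without turning the wrist, and carry it round any number of turns. It starts at any angle about the axis.
- crank: The crank: a dark steel magnet disc (radius 45 mm, z 102 to 114 mm) with a steel arm along its own +x (26 mm wide, top at z 122) carrying the handle. Origin on the rig's axis at z 102 mm. It is not fixed to the rotor: a magnetic eddy-current coupling turns the rotor with torque 0.035 N m s/rad x (crank speed - rotor speed), either way. It has no other friction.
- rotor (a joint): Angle of the rotor disc, rad, growing counter-clockwise from above, not wrapped; at 0 or any whole turns the tab is under the pointer. Nominal 3.9 kg, 0.026 kg m2 (0.75 to 1.35 x that); drag 0.004 N m s/rad x speed + 0.034 N m dry friction, mostly from the drag weight (from half to 1.7 x that). So it lags the crank by some 0.7 s and runs 0.6 to 2 rad/s slower. 15 turns/min = 1.57 rad/s.
- dragweight: Small dark steel drag weight, 30 mm diameter, 22 mm high (z 97 to 119 mm), nominal 52 g (unknown, 0.5 to 1.5 x), loose in a square steel guide on the base; it rests on the rotor's top face 98 mm from the axis, along the rig's own +y, and brakes it by rubbing. It stays there. Origin at the centre of its underside.
- screwdriver: loose screwdriver lying on the bench beside the rig, about 200 mm long; origin at the centre of its underside. Not part of the job.
- multimeter: loose grey hand-held multimeter 150 x 75 x 34 mm lying on the bench; origin at the centre of its underside. Not part of the job.
- breadboard: loose white breadboard 165 x 55 x 10 mm lying on the bench; origin at the centre of its underside. Not part of the job.
- spool: loose grey wire spool, 60 mm diameter, 40 mm high, on the bench; origin at the centre of its underside. Not part of the job.
- spacer: loose steel spacer ring, 30 mm diameter, 18 mm high, lying on one corner of the rig's base plate; origin at the centre of its underside. Not part of the job.
- jar: loose clear jar with black lid, 56 mm diameter, 60 mm high; origin at the centre of its underside. Not part of the job.

How it is judged:
On the way, in this order (a step that is already met when the one before it is completed fails the run):
1. the rotor turns counter-clockwise at 13 to 17 turns a minute (1.33 to 1.81 rad/s) for seven seconds without a break (velocity of joint rotor between 1.33 and 1.81 rad/s), for 7 s.
2. the rotor stands still with its black tab under the pointer, within 15 mm (horizontal distance between mark and pointer below 0.015 m and velocity of joint rotor between -0.05 and 0.05 rad/s), for 0.3 s.
At the end, for the whole second after the job is handed in: The rotor stands still (under 0.05 rad/s), the middle of its black tab within 15 mm of the pointer seen from above, the handle let go, the bystanders still (all of step 2 and linear speed of each of screwdriver, multimeter, breadboard, spool, spacer, jar below 0.02 m/s); the robot touches nothing.
It fails at once if the rotor runs above 20 turns a minute (2.15 rad/s) (velocity of joint rotor above 2.15 rad/s or velocity of joint rotor below -2.15 rad/s).
It fails at once if the robot touches the rotor disc itself (contact force between any of the arm, the fingers and rotor_c0 above 0.5 N).
It fails at once if the drag weight is taken out of its guide (distance of dragweight from where it was at the start of the episode above 0.02 m).
It fails at once if a bystander is moved by more than 25 mm (distance of any of screwdriver, multimeter, breadboard, spool, spacer, jar from where it was at the start of the episode above 0.025 m).
It also fails if it takes over 64 s, if anything falls off the work surface, if the arm or the gripper's body presses on something with over 40 N, if the wrist force passes 120 N, or if a joint passes its speed limit or range.

## Working session

There is one attempt and no reset: what is moved stays moved. The work goes in short steps, Python scripts to look and compute and a tool call to move; the robot and the scene stay as the last step left them, time stands still between calls to the robot, and variables do not carry over. Pictures are saved under pics/ and viewed, about 8 in all and at most 12, crops included, and the job is handed in when it is done.

Besides the shell and the picture viewer there is one more tool, called after "Call:" as name(argument=value, ...), one argument or row to a line, values as JSON. step_arm: Moves the arm, as the interface text tells. Its arguments: {"type":"object","properties":{"increments":{"type":"string"},"force":{"type":"number"}},"required":["increments"]}

```bash
mkdir -p pics; ls
cat > h.py <<'E'
import numpy as np, cv2
from workcell import env
def ray(cam,uv):
    p=env.camera_params(cam);K=np.array(p["intrinsics"]);R=np.array(p["R"]);t=np.array(p["t"])
    d=R.T@np.linalg.solve(K,[uv[0],uv[1],1.]);return -R.T@t,d
def onz(cam,uv,z):
    o,d=ray(cam,uv);return o+d*(z-o[2])/d[2]
def proj(cam,X):
    p=env.camera_params(cam);c=np.array(p["R"])@X+np.array(p["t"]);c=np.array(p["intrinsics"])@c;return c[:2]/c[2]
def mark(cam,q,z):
    return [(round(m["conf"],2),np.round(onz(cam,np.array(m["xy"])*[640,480],z),4)[:2].tolist(),(np.array(m["xy"])*[640,480]).round().tolist()) for m in env.mark_of(cam,q)[:2]]
def save(cam,n):
    im=env.grab_frame(cam);cv2.imwrite(f"pics/{n}.png",im[:,:,::-1]);return im
E
python3 - <<'E'
from h import *
a=save("top","top0");b=save("side","side0")
cv2.imwrite("pics/both.png",cv2.resize(np.vstack([a,b])[:,:,::-1],(400*1,600)))
for c in("top","side"):
  for q,z in(("rig_axis",.05),("pointer",.102),("mark",.097),("handle_mid",.151),("dragweight",.097),("crank",.102)):
    print(c,q,mark(c,q,z))
print(env.state())
E
```

```text
pics
top rig_axis [(0.47, [0.5265, 0.2937], [217.0, 272.0])]
top pointer []
top mark [(0.87, [0.7031, 0.0737], [308.0, 192.0])]
top handle_mid [(0.6, [0.6134, 0.2074], [247.0, 228.0]), (0.59, [0.5186, 0.1356], [281.0, 271.0])]
top dragweight [(0.72, [0.6322, 0.2195], [245.0, 224.0])]
top crank [(0.32, [0.7044, 0.0694], [310.0, 191.0])]
side rig_axis []
side pointer [(0.95, [0.7009, 0.0788], [255.0, 257.0])]
side mark [(0.94, [0.7063, 0.0645], [254.0, 253.0])]
side handle_mid [(0.7, [0.5274, 0.1347], [327.0, 269.0])]
side dragweight [(0.64, [0.6287, 0.2125], [276.0, 310.0]), (0.3, [0.6925, 0.0713], [259.0, 256.0])]
side crank [(0.77, [0.5812, 0.1284], [303.0, 278.0]), (0.21, [0.6555, 0.339], [252.0, 362.0])]
{'time': 0.7, 'qpos': array([ 1.06890132e+00,  1.58338070e-01,  1.59698332e+00, -1.45693319e-05,
        1.38617123e+00, -2.10136597e-01]), 'joint_velocities': array([-7.41971407e-04,  4.80318507e-04, -4.15272670e-05,  4.86896085e-05,
       -9.14998035e-05, -6.98938524e-05]), 'joint_torque': array([ 2.39558995e-04, -3.85489297e+01, -3.22300029e+01,  7.01076421e-02,
        3.06081015e-02, -1.20069501e-05]), 'ee_pos': array([0.16543815, 0.55069056, 0.21464434]), 'orientation': array([4.56658128e-01, 3.10817701e+00, 1.39423120e-04]), 'wrist_force': array([-0.65555877, -0.39118532, -0.06498279]), 'moment': array([ 0.01522878,  0.03463036, -0.0224485 ]), 'width': 0.09208720120007795}
```

View pics/top0.png

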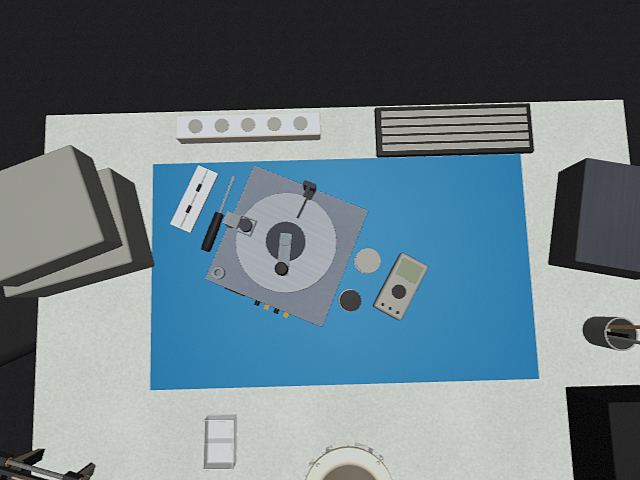

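View pics/side0.png

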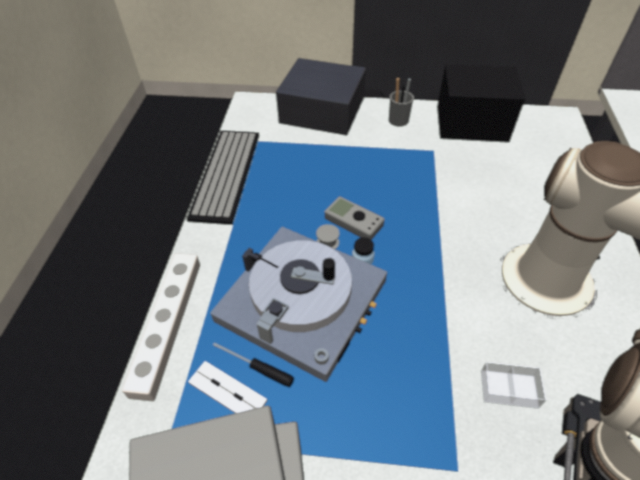

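The top view shows the rig axis near (286,242), the handle at (281,268) and the pointer at (308,188), with the tab close by. The drag weight is at (246,225). The side view agrees. Solving from the pointer and drag weight gives an axis of about (0.589, 0.127) and a yaw of about -24°. I'm moving to hover over the handle.

Call:
step_arm(
  increments="0.358 -0.416 0.045 0 0 0 100;0.358 -0.416 0.045 0 0 0 100;0.358 -0.416 0.045 0 0 0 100;0.358 -0.416 0.045 0 0 0 100;0.358 -0.416 0.045 0 0 0 100;0.358 -0.416 0.045 0 0 0 100;0.358 -0.416 0.045 0 0 0 100;0.358 -0.416 0.045 0 0 0 100",
  force=15,
)

```text
time: 1.7
ee_pos: [0.4917, 0.1712, 0.256]
orientation: [0.457, 3.107, 0.001]
wrist_force: [0.5, 0.6, 0.6]
width: 0.0921
```

Call:
step_arm(
  increments="0 0 0 0 0 0 100;0 0 0 0 0 0 100;0 0 0 0 0 0 100",
)

```text
time: 2.08
ee_pos: [0.4896, 0.1741, 0.2553]
orientation: [-0.454, -3.108, -0.0]
wrist_force: [-0.7, -0.2, -1.0]
width: 0.0919
```

Run:
```python
from h import *
print(env.state()["ee_pos"])
a=save("wrist","w0");b=save("side","side1");c=save("top","top1")
cv2.imwrite("pics/m1.png",np.vstack([np.hstack([cv2.resize(a,(400,300)),b[180:405,150:450].repeat(1,0) if 0 else cv2.resize(b[180:405,150:450],(400,300))]),np.hstack([cv2.resize(c[140:365,150:450],(400,300)),np.zeros((300,400,3),np.uint8)])])[:,:,::-1])
for cam in("wrist","side","top"):
  for q,z in(("rig_axis",.05),("pointer",.102),("mark",.097),("handle_mid",.151),("dragweight",.097),("crank",.102)):
    print(cam,q,mark(cam,q,z))
```

```text
[0.48960403 0.17414496 0.25531657]
wrist rig_axis [(0.2, [0.566, 0.116], [292.0, 291.0])]
wrist pointer [(0.98, [0.7023, 0.078], [294.0, 427.0])]
wrist mark [(0.79, [0.7047, 0.0752], [292.0, 426.0])]
wrist handle_mid [(0.57, [0.5268, 0.136], [291.0, 290.0])]
wrist dragweight [(0.79, [0.6244, 0.2173], [398.0, 332.0])]
wrist crank [(0.66, [0.5906, 0.1253], [305.0, 329.0])]
side rig_axis [(0.59, [0.7045, 0.3806], [227.0, 391.0])]
side pointer [(0.71, [0.7085, 0.0691], [252.0, 253.0])]
side mark [(0.72, [0.7062, 0.067], [254.0, 254.0])]
side handle_mid [(0.62, [0.5229, 0.1386], [329.0, 271.0]), (0.38, [0.4512, 0.099], [364.0, 258.0])]
side dragweight [(0.43, [0.6338, 0.2093], [274.0, 308.0]), (0.42, [0.7062, 0.0696], [254.0, 255.0])]
side crank [(0.97, [0.5804, 0.1286], [304.0, 278.0])]
top rig_axis []
top pointer [(0.87, [0.6956, 0.0816], [305.0, 195.0]), (0.67, [0.5967, 0.1314], [284.0, 238.0])]
top mark [(0.89, [0.7025, 0.0609], [313.0, 192.0])]
top handle_mid [(0.43, [0.5246, 0.138], [280.0, 268.0])]
top dragweight [(0.47, [0.6269, 0.2207], [245.0, 226.0])]
top crank [(0.69, [0.5883, 0.1354], [282.0, 242.0])]
```

View pics/m1.png

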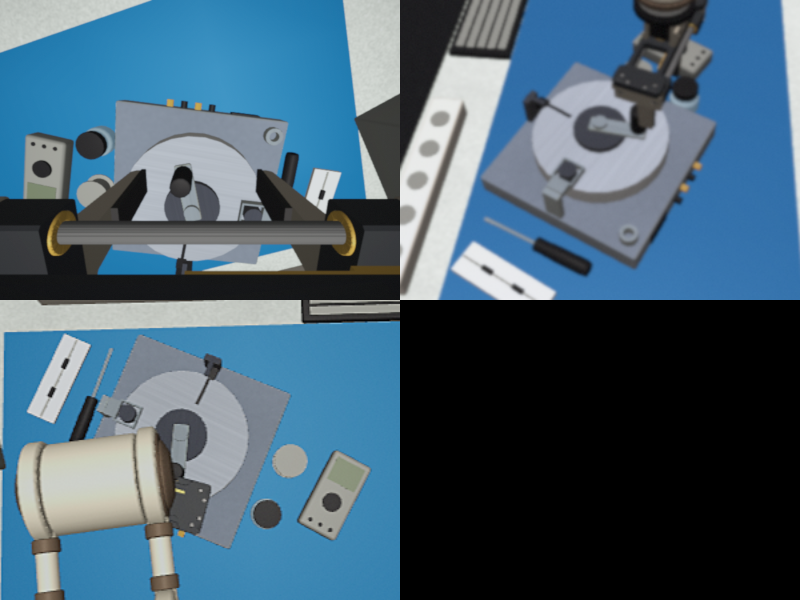

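The wrist view shows the handle at about (291,290) px and the tab line running straight in from the pointer, so the rotor starts near angle 0. I'll refine the axis from the disc's rim in the unobstructed first pictures, which needs no camera calls.

Run:
```python
from h import *
from scipy.optimize import minimize
from scipy.ndimage import map_coordinates
th=np.linspace(0,2*np.pi,240,endpoint=False)
def prof(cam,img,cx,cy,r,z):
    P=[proj(cam,np.array([cx+r*np.cos(t),cy+r*np.sin(t),z])) for t in th]
    P=np.array(P);return map_coordinates(img,[P[:,1],P[:,0]],order=1)
G={}
for cam in("top","side"):
    G[cam]=cv2.GaussianBlur(cv2.imread(f"pics/{cam}0.png",0).astype(float),(0,0),1.0)
def cost(p,cams):
    return -sum(np.median(prof(c,G[c],*p,.113,.097)-prof(c,G[c],*p,.118,.097))+.5*np.mean(np.clip(prof(c,G[c],*p,.112,.097)-prof(c,G[c],*p,.118,.097),-20,60)) for c in cams)
for cams in(["top"],["side"],["top","side"]):
    best=min(((cost((x,y),cams),x,y) for x in np.arange(.575,.605,.003) for y in np.arange(.112,.142,.003)))
    r=minimize(cost,best[1:],args=(cams,),method="Nelder-Mead",options=dict(initial_simplex=[best[1:],(best[1]+.002,best[2]),(best[1],best[2]+.002)]))
    print(cams,r.x,r.fun)
```

```text
Traceback (most recent call last):
  File "h.py", line 9, in proj
    p=env.camera_params(cam);c=np.array(p["R"])@X+np.array(p["t"]);c=np.array(p["intrinsics"])@c;return c[:2]/c[2]
ValueError: time passes only in moves, steps and waits
```

```bash
cat > fit.py <<'E'
from h import *
from scipy.optimize import minimize
from scipy.ndimage import map_coordinates
th=np.linspace(0,2*np.pi,240,endpoint=False)
CP={c:env.camera_params(c) for c in("top","side")}
def prof(cam,img,cx,cy,r,z):
    p=CP[cam];X=np.array([cx+r*np.cos(th),cy+r*np.sin(th),0*th+z])
    c=np.array(p["intrinsics"])@(np.array(p["R"])@X+np.array(p["t"])[:,None]);return map_coordinates(img,[c[1]/c[2],c[0]/c[2]],order=1)
G={c:cv2.GaussianBlur(cv2.imread(f"pics/{c}0.png",0).astype(float),(0,0),1.0) for c in CP}
def cost(p,cams):
    return -sum(np.median(prof(c,G[c],*p,.113,.097)-prof(c,G[c],*p,.118,.097))+.5*np.mean(np.clip(prof(c,G[c],*p,.112,.097)-prof(c,G[c],*p,.118,.097),-20,60)) for c in cams)
for cams in(["top"],["side"],["top","side"]):
    best=min(((cost((x,y),cams),x,y) for x in np.arange(.575,.605,.003) for y in np.arange(.112,.142,.003)))
    r=minimize(cost,best[1:],args=(cams,),method="Nelder-Mead",options=dict(initial_simplex=[best[1:],(best[1]+.002,best[2]),(best[1],best[2]+.002)]))
    print(cams,r.x,r.fun)
E
python3 fit.py; python3 -c "
from h import *;print(env.state()['time'])"
```

```text
['top'] [0.58914628 0.12826892] -41.63127636105955
['side'] [0.59034527 0.12763112] -49.98092861127171
['top', 'side'] [0.58960224 0.12867561] -90.74557753670143
3.125
```

Call:
step_arm(
  increments="0.0355 -0.0375 -0.02 0 0 0 100;0.0355 -0.0375 -0.05 0 0 0 100;0.0355 -0.0375 -0.09 0 0 0 100;0.0355 -0.0375 -0.117 0 0 0 100;0.0355 -0.0375 -0.117 0 0 0 100;0.0355 -0.0375 -0.117 0 0 0 100",
)

```text
time: 3.88
ee_pos: [0.5269, 0.1355, 0.1399]
orientation: [0.456, 3.106, 0.001]
wrist_force: [0.4, -1.4, 0.1]
width: 0.0918
```

Run:
```python
from h import *
s=env.state();print(s["ee_pos"],s["wrist_force"],s["time"])
a=save("wrist","w1");print(mark("wrist","handle_mid",.151))
```

```text
[0.52686718 0.13551854 0.13989268] [ 0.42501566 -1.38733572  0.13429284] 3.875
[(0.65, [0.5261, 0.1355], [320.0, 294.0])]
```

View pics/w1.png

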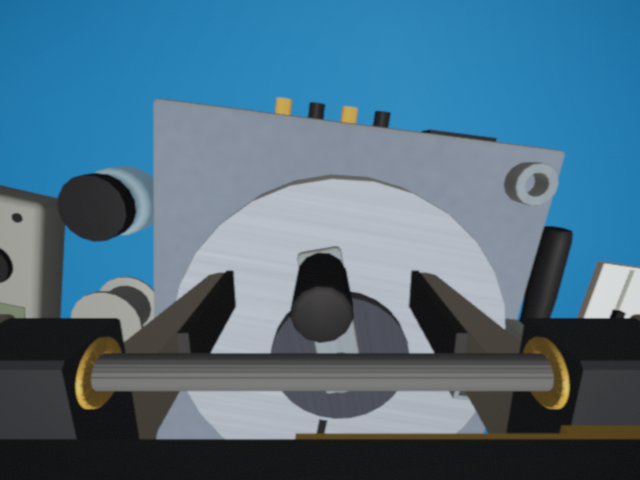

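The handle is centred between the fingers, around (322,300) px. Closing on it.

Call:
step_arm(
  increments="0 0 0 0 0 0 0;0 0 0 0 0 0 0;0 0 0 0 0 0 0;0 0 0 0 0 0 0;0 0 0 0 0 0 0;0 0 0 0 0 0 0",
  force=15,
)

```text
time: 4.72
ee_pos: [0.526, 0.1355, 0.1384]
orientation: [-0.457, -3.108, 0.0]
wrist_force: [0.1, -0.5, 0.2]
width: 0.0339
```

```bash
cat > traj.py <<'E'
# traj.py phi0_deg  w1..w8 (rad/s each row): prints rows as shifts from start
import sys,numpy as np
def rows(phi0,w,R=.065):
    p=np.radians(phi0);q=p;out=[]
    for k in w:
        q+=k/8;out.append("%.4f %.4f 0 0 0 0 0"%(R*(np.cos(q)-np.cos(p)),R*(np.sin(q)-np.sin(p))))
    return ";".join(out),np.degrees(q)
phi=float(sys.argv[1])
for a in sys.argv[2:]:   # each arg: comma list of speeds for one call
    s,phi=rows(phi,[float(v) for v in a.split(",")]);print(s);print("-> %.2f"%phi)
E
python3 - <<'E'
from h import *
s=env.state();print(s["ee_pos"],s["width"],s["wrist_force"])
d=s["ee_pos"][:2]-[.5895,.128];print(np.hypot(*d),np.degrees(np.arctan2(d[1],d[0])))
E
python3 traj.py 173.5 .6,1.2,1.8,2.4,2.4,2.4,2.4,2.4 2.4,2.4,2.4,2.4,2.4,2.4,2.4,2.4 2.4,2.4,2.4,2.4,2.4,2.4,2.4,2.4
```

```text
[0.52596764 0.13545578 0.13843478] 0.03385481588330358 [ 0.10688026 -0.54903944  0.21493103]
0.06396834430855104 173.30672377157586
-0.0004 -0.0049 0 0 0 0 0;-0.0000 -0.0146 0 0 0 0 0;0.0032 -0.0288 0 0 0 0 0;0.0123 -0.0460 0 0 0 0 0;0.0261 -0.0597 0 0 0 0 0;0.0433 -0.0688 0 0 0 0 0;0.0624 -0.0723 0 0 0 0 0;0.0817 -0.0701 0 0 0 0 0
-> 285.23
0.0178 0.0078 0 0 0 0 0;0.0324 0.0206 0 0 0 0 0;0.0427 0.0371 0 0 0 0 0;0.0476 0.0559 0 0 0 0 0;0.0467 0.0753 0 0 0 0 0;0.0401 0.0936 0 0 0 0 0;0.0284 0.1091 0 0 0 0 0;0.0127 0.1205 0 0 0 0 0
-> 422.74
-0.0184 0.0062 0 0 0 0 0;-0.0378 0.0067 0 0 0 0 0;-0.0565 0.0015 0 0 0 0 0;-0.0728 -0.0091 0 0 0 0 0;-0.0853 -0.0240 0 0 0 0 0;-0.0928 -0.0419 0 0 0 0 0;-0.0947 -0.0612 0 0 0 0 0;-0.0908 -0.0803 0 0 0 0 0
-> 560.25
```

Call:
step_arm(
  increments="0 0 0 0 0 0 0;0 0 0 0 0 0 0;-0.0004 -0.0049 0 0 0 0 0;0 -0.0146 0 0 0 0 0;0.0032 -0.0288 0 0 0 0 0;0.0123 -0.046 0 0 0 0 0;0.0261 -0.0597 0 0 0 0 0;0.0433 -0.0688 0 0 0 0 0",
)

```text
time: 5.72
ee_pos: [0.5705, 0.0662, 0.1384]
orientation: [0.459, 3.108, 0.004]
wrist_force: [2.9, 10.9, -0.4]
width: 0.0275
```

```bash
python3 traj.py 250.85 2.4,2.4,2.4,2.4,2.4,2.4,2.4,2.4 2.4,2.4,2.4,2.4,2.4,2.4,2.4,2.4
python3 - <<'E'
from h import *
s=env.state();print(s["ee_pos"],s["width"],s["wrist_force"])
d=s["ee_pos"][:2]-[.5895,.128];print(np.hypot(*d),np.degrees(np.arctan2(d[1],d[0])))
E
```

```text
0.0191 -0.0036 0 0 0 0 0;0.0384 -0.0013 0 0 0 0 0;0.0562 0.0065 0 0 0 0 0;0.0708 0.0193 0 0 0 0 0;0.0811 0.0358 0 0 0 0 0;0.0860 0.0546 0 0 0 0 0;0.0851 0.0740 0 0 0 0 0;0.0785 0.0923 0 0 0 0 0
-> 388.36
-0.0117 0.0155 0 0 0 0 0;-0.0274 0.0269 0 0 0 0 0;-0.0458 0.0331 0 0 0 0 0;-0.0652 0.0336 0 0 0 0 0;-0.0840 0.0284 0 0 0 0 0;-0.1003 0.0178 0 0 0 0 0;-0.1127 0.0029 0 0 0 0 0;-0.1202 -0.0150 0 0 0 0 0
-> 525.87
[0.57047982 0.06619755 0.13838858] 0.0275398703384838 [ 2.89160462 10.93358326 -0.39428037]
0.06466305259975642 -107.10614746654925
```

Call:
step_arm(
  increments="0.0191 -0.0036 0 0 0 0 0;0.0384 -0.0013 0 0 0 0 0;0.0562 0.0065 0 0 0 0 0;0.0708 0.0193 0 0 0 0 0;0.0811 0.0358 0 0 0 0 0;0.086 0.0546 0 0 0 0 0;0.0851 0.074 0 0 0 0 0;0.0785 0.0923 0 0 0 0 0",
)

```text
time: 6.72
ee_pos: [0.6479, 0.1591, 0.1384]
orientation: [0.457, 3.108, -0.002]
wrist_force: [-3.9, -3.2, 3.0]
width: 0.0273
```

Call:
step_arm(
  increments="-0.0117 0.0155 0 0 0 0 0;-0.0274 0.0269 0 0 0 0 0;-0.0458 0.0331 0 0 0 0 0;-0.0652 0.0336 0 0 0 0 0;-0.084 0.0284 0 0 0 0 0;-0.1003 0.0178 0 0 0 0 0;-0.1127 0.0029 0 0 0 0 0;-0.1202 -0.015 0 0 0 0 0",
)

```text
time: 7.72
ee_pos: [0.5273, 0.1439, 0.1385]
orientation: [0.455, 3.106, 0.001]
wrist_force: [6.8, -1.6, -4.0]
width: 0.0273
```

```bash
cat > look.py <<'E'
# look.py name cam : one picture, mark position by dark-line unwrapping; prints rotor angle
import sys
from h import *
from scipy.ndimage import map_coordinates
A=np.array([.5895,.128]);YAW=-24.1
def unwrap(cam,im):
    p=env.camera_params(cam);th=np.radians(np.arange(0,360,.5)+YAW);r=np.arange(.06,.135,.001)
    T,Rr=np.meshgrid(th,r);X=np.stack([A[0]+Rr*np.cos(T),A[1]+Rr*np.sin(T),0*T+.097]).reshape(3,-1)
    c=np.array(p["intrinsics"])@(np.array(p["R"])@X+np.array(p["t"])[:,None])
    return np.stack([map_coordinates(im[:,:,k].astype(float),[c[1]/c[2],c[0]/c[2]],order=1).reshape(T.shape) for k in range(3)],-1).astype(np.uint8)
if __name__=="__main__":
    n=sys.argv[1]
    U=[]
    for cam in sys.argv[2:]:
        print(cam,env.state()["time"]);im=save(cam,f"{n}_{cam}");U.append(cv2.resize(unwrap(cam,im),(720,150)))
    cv2.imwrite(f"pics/{n}_u.png",np.vstack(U+[np.hstack([cv2.resize(cv2.imread(f"pics/{n}_{c}.png")[170:350,190:430],(360,270))[:,:,::-1] for c in sys.argv[2:]])])[:,:,::-1])
E
python3 - <<'E'
from h import *
s=env.state();print(s["ee_pos"],s["width"],s["wrist_force"])
d=s["ee_pos"][:2]-[.5895,.128];print(np.hypot(*d),np.degrees(np.arctan2(d[1],d[0])))
E
python3 look.py a top side; python3 traj.py 525.87 2.4,2.4,2.4,2.4,2.4,2.4,2.4,2.4 2.4,2.4,2.4,2.4,2.4,2.4,2.4,2.4
```

```text
[0.52730087 0.14386226 0.1384762 ] 0.027340636617504865 [ 6.80973295 -1.60585345 -3.97777929]
0.0641899028946823 165.69316402126307
top 7.725
side 7.775
-0.0019 -0.0193 0 0 0 0 0;0.0020 -0.0384 0 0 0 0 0;0.0114 -0.0554 0 0 0 0 0;0.0254 -0.0689 0 0 0 0 0;0.0427 -0.0776 0 0 0 0 0;0.0619 -0.0809 0 0 0 0 0;0.0812 -0.0783 0 0 0 0 0;0.0988 -0.0701 0 0 0 0 0
-> 663.38
0.0144 0.0130 0 0 0 0 0;0.0244 0.0297 0 0 0 0 0;0.0290 0.0486 0 0 0 0 0;0.0278 0.0679 0 0 0 0 0;0.0209 0.0861 0 0 0 0 0;0.0090 0.1014 0 0 0 0 0;-0.0070 0.1125 0 0 0 0 0;-0.0255 0.1185 0 0 0 0 0
-> 800.89
```

View pics/a_u.png

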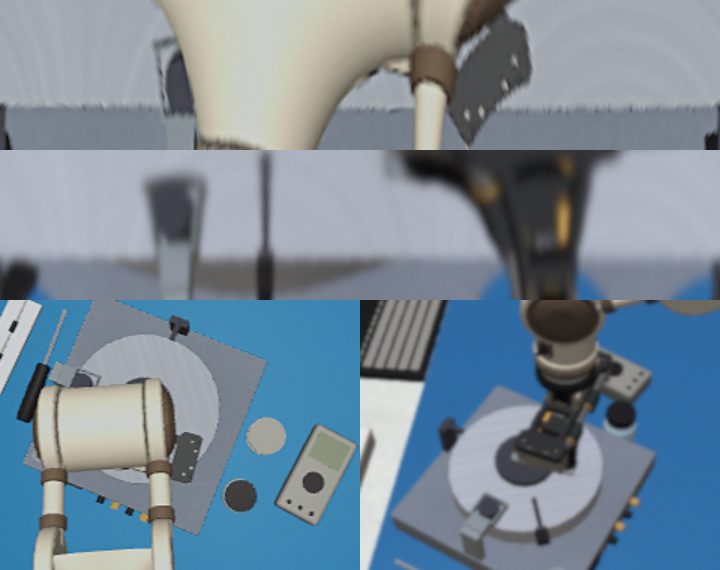

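The side view shows the tab clearly: 132° from the pointer at t=7.775. I'm continuing at 2.7 rad/s and will fit the rotor model from later looks.

```bash
python3 traj.py 525.87 2.7,2.7,2.7,2.7,2.7,2.7,2.7,2.7 2.7,2.7,2.7,2.7,2.7,2.7,2.7,2.7
```

```text
-0.0017 -0.0218 0 0 0 0 0;0.0039 -0.0429 0 0 0 0 0;0.0162 -0.0609 0 0 0 0 0;0.0337 -0.0739 0 0 0 0 0;0.0546 -0.0803 0 0 0 0 0;0.0764 -0.0795 0 0 0 0 0;0.0967 -0.0714 0 0 0 0 0;0.1132 -0.0572 0 0 0 0 0
-> 680.57
0.0108 0.0190 0 0 0 0 0;0.0148 0.0404 0 0 0 0 0;0.0114 0.0620 0 0 0 0 0;0.0011 0.0812 0 0 0 0 0;-0.0150 0.0960 0 0 0 0 0;-0.0351 0.1045 0 0 0 0 0;-0.0569 0.1059 0 0 0 0 0;-0.0779 0.1001 0 0 0 0 0
-> 835.27
```

Call:
step_arm(
  increments="-0.0017 -0.0218 0 0 0 0 0;0.0039 -0.0429 0 0 0 0 0;0.0162 -0.0609 0 0 0 0 0;0.0337 -0.0739 0 0 0 0 0;0.0546 -0.0803 0 0 0 0 0;0.0764 -0.0795 0 0 0 0 0;0.0967 -0.0714 0 0 0 0 0;0.1132 -0.0572 0 0 0 0 0",
)

```text
time: 8.82
ee_pos: [0.6413, 0.0873, 0.1383]
orientation: [-0.458, -3.106, -0.002]
wrist_force: [-6.1, 4.0, 5.9]
width: 0.0273
```

Call:
step_arm(
  increments="0.0108 0.019 0 0 0 0 0;0.0148 0.0404 0 0 0 0 0;0.0114 0.062 0 0 0 0 0;0.0011 0.0812 0 0 0 0 0;-0.015 0.096 0 0 0 0 0;-0.0351 0.1045 0 0 0 0 0;-0.0569 0.1059 0 0 0 0 0;-0.0779 0.1001 0 0 0 0 0",
)

```text
time: 9.82
ee_pos: [0.5622, 0.187, 0.1384]
orientation: [0.455, 3.106, -0.002]
wrist_force: [4.5, -8.1, -0.3]
width: 0.0276
```

```bash
cat > rot.py <<'E'
# one side look: rotor angle from the dark line (r 75..112) in the unwrapped side view
import sys,json,os
from h import *
from look import unwrap
def find(im):
    g=unwrap("side",im).astype(float).max(-1)[20:50]     # r .080-.110
    m=g.mean(0);w=np.convolve(np.r_[m[-12:],m,m[:12]],np.ones(3)/3,"same")[12:-12]
    sc=np.minimum(np.roll(m,10),np.roll(m,-10))-w           # dark, bright both sides 5 deg off
    i=np.argsort(sc)[::-1];out=[]
    for k in i:
        if all(min(abs(k-j),720-abs(k-j))>12 for j,_ in out): out.append((k,round(sc[k],1)))
        if len(out)==3:break
    return [(k/2,s) for k,s in out]
if __name__=="__main__":
    if sys.argv[1:]==["test"]: print(find(cv2.imread("pics/a_side.png")[:,:,::-1]))
    s=env.state();im=save("side","s%d"%(s["time"]*1000));print(s["time"],find(im),s["wrist_force"].round(1))
E
python3 rot.py test
```

```text
[(np.float64(132.5), np.float64(95.5)), (np.float64(287.5), np.float64(76.4)), (np.float64(255.0), np.float64(7.8))]
9.825 [(np.float64(270.5), np.float64(19.3)), (np.float64(304.5), np.float64(5.3)), (np.float64(290.5), np.float64(4.5))] [ 4.5 -8.1 -0.3]
```

```bash
cat > sim.py <<'E'
# crank log: (t,phi_deg); obs: (t,rotor_deg unwrapped)
import json,sys,numpy as np
from scipy.optimize import least_squares
L=json.load(open("log.json"))
LAG=.03
def sim(I,d,log,tend=None,dt=.005,v=.004,w0=0.):
    t=np.array([a for a,_ in log])+LAG;p=np.radians([a for _,a in log]);T=np.arange(log[0][0],(tend or log[-1][0])+dt/2,dt)
    c=np.gradient(np.interp(T,t,p),dt);th=w=0.;TH=[];W=[]
    for wc in c:
        tau=.035*(wc-w)-v*w*d;fr=.034*d
        wn=w+dt*tau/I
        s=dt*fr/I;w=0. if abs(wn)<=s else wn-np.sign(wn)*s
        th+=w*dt;TH.append(th);W.append(w)
    return T,np.degrees(TH),np.array(W)
def fit(log,obs):
    def res(x):
        T,TH,W=sim(x[0]*.026,x[1],log,obs[-1][0]+.01)
        return [(np.interp(t,T,TH)+x[2]-a)/1.5 for t,a in obs]+[(x[0]-1.03)/.15,(x[1]-1.)/.35,x[2]/1.5]
    return least_squares(res,[1.,1.,0.],diff_step=1e-3)
if __name__=="__main__":
    r=fit(L["log"],L["obs"]);print("I,d,off",r.x.round(3),"res",(1.5*r.fun).round(1))
    T,TH,W=sim(r.x[0]*.026,r.x[1],L["log"]);
    for a in np.arange(T[-1]-3,T[-1]+.01,.5): print("%.2f th %.1f w %.2f"%(a,np.interp(a,T,TH),np.interp(a,T,W)))
    I,d=r.x[:2];print("crank speed for 1.57: %.2f"%(1.57+(.034*d+.004*d*1.57)/.035))
    json.dump(r.x.tolist(),open("fit.json","w"))
E
python3 - <<'E'
import json,numpy as np
t=4.975;p=173.5;log=[[4.725,p],[t,p]]
def run(ws):
    global t,p
    for w in ws: t+=.125;p+=np.degrees(w/8);log.append([t,p])
def hold(n):
    global t
    t+=.05*n;log.append([t,p])
run([.6,1.2,1.8]+[2.4]*19);print(t,p);hold(2);run([2.7]*16);print(t,p);hold(1)
json.dump(dict(log=log,obs=[[7.775,132.5],[9.825,270.5]]),open("log.json","w"))
E
python3 sim.py
python3 traj.py 835.27 3.8,2.7,2.7,2.7,2.7,2.7,2.7,2.7; python3 -c "
import cv2;cv2.imwrite('pics/c.png',cv2.resize(cv2.imread('pics/s9825.png')[200:380,180:420],(720,540)))"
```

```text
7.725 525.8690440054563
9.825 835.2662533761015
I,d,off [0.68  1.175 1.155] res [-2.4  1.2 -3.5  0.7  1.2]
6.87 th 72.5 w 1.08
7.37 th 103.8 w 1.10
7.87 th 133.5 w 0.71
8.37 th 161.6 w 1.16
8.87 th 197.3 w 1.30
9.37 th 235.5 w 1.35
9.87 th 274.4 w 1.25
crank speed for 1.57: 2.92
-0.0238 -0.0192 0 0 0 0 0;-0.0340 -0.0385 0 0 0 0 0;-0.0372 -0.0601 0 0 0 0 0;-0.0331 -0.0815 0 0 0 0 0;-0.0222 -0.1004 0 0 0 0 0;-0.0056 -0.1146 0 0 0 0 0;0.0148 -0.1225 0 0 0 0 0;0.0366 -0.1232 0 0 0 0 0
-> 997.85
```

View pics/c.png

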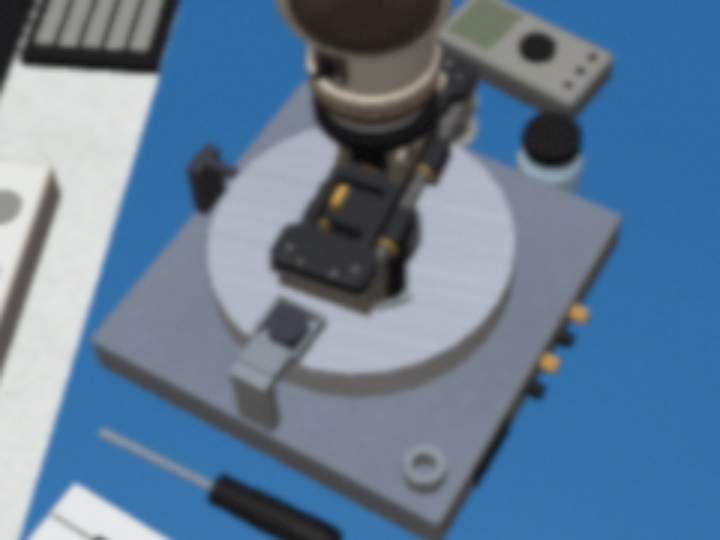

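The tab is hidden behind the wrist here, so the 270.5° reading isn't valid and I'm dropping it. I'll carry on at 2.75 rad/s and look when the tab is in view again.

```bash
cat > adv.py <<'E'
# adv.py hold_n speeds... : append holds (n camera calls) then rows to log, print rows
import json,sys,numpy as np,subprocess
L=json.load(open("log.json"));t,p=L["log"][-1]
n=int(sys.argv[1])
if n: t+=.05*n;L["log"].append([t,p])
for a in sys.argv[2:]:
    p0=p;out=[]
    for w in a.split(","):
        w,_,k=w.partition("x")
        for _ in range(int(k or 1)):
            t+=.125;p+=np.degrees(float(w)/8);L["log"].append([t,p])
            d=.065*(np.array([np.cos(np.radians(p)),np.sin(np.radians(p))])-[np.cos(np.radians(p0)),np.sin(np.radians(p0))])
            out.append("%.4f %.4f 0 0 0 0 0"%tuple(d))
    print(";".join(out))
print("end t %.3f phi %.2f"%(t,p));json.dump(L,open("log.json","w"))
E
python3 - <<'E'
import json
L=json.load(open("log.json"));L["obs"]=L["obs"][:1];json.dump(L,open("log.json","w"))
E
python3 sim.py;python3 adv.py 0 3.8,2.75x7;python3 sim.py
```

```text
I,d,off [ 1.031  1.014 -0.002] res [ 0.   0.   0.1 -0. ]
6.87 th 70.8 w 1.14
7.37 th 104.5 w 1.21
7.87 th 138.4 w 0.96
8.37 th 170.8 w 1.26
8.87 th 209.3 w 1.40
9.37 th 250.6 w 1.47
9.87 th 293.3 w 1.43
crank speed for 1.57: 2.74
-0.0238 -0.0192 0 0 0 0 0;-0.0341 -0.0389 0 0 0 0 0;-0.0372 -0.0609 0 0 0 0 0;-0.0327 -0.0827 0 0 0 0 0;-0.0211 -0.1017 0 0 0 0 0;-0.0038 -0.1156 0 0 0 0 0;0.0172 -0.1229 0 0 0 0 0;0.0394 -0.1227 0 0 0 0 0
end t 10.875 phi 1000.35
I,d,off [ 1.031  1.014 -0.002] res [ 0.   0.   0.1 -0. ]
7.87 th 138.4 w 0.96
8.37 th 170.8 w 1.26
8.87 th 209.3 w 1.40
9.37 th 250.6 w 1.47
9.87 th 293.3 w 1.43
10.37 th 336.5 w 1.55
10.87 th 381.3 w 1.57
crank speed for 1.57: 2.74
```

Call:
step_arm(
  increments="-0.0238 -0.0192 0 0 0 0 0;-0.0341 -0.0389 0 0 0 0 0;-0.0372 -0.0609 0 0 0 0 0;-0.0327 -0.0827 0 0 0 0 0;-0.0211 -0.1017 0 0 0 0 0;-0.0038 -0.1156 0 0 0 0 0;0.0172 -0.1229 0 0 0 0 0;0.0394 -0.1227 0 0 0 0 0",
)

```text
time: 10.88
ee_pos: [0.603, 0.0643, 0.1384]
orientation: [-0.458, -3.108, -0.002]
wrist_force: [-2.0, 7.4, 3.7]
width: 0.0272
```

```bash
python3 rot.py; python3 -c "
import cv2;cv2.imwrite('pics/d.png',cv2.resize(cv2.imread('pics/s10875.png')[200:380,180:420],(720,540)))"; ls -t pics|head -3; python3 adv.py 1 3.8,2.75x7
```

```text
10.875 [(np.float64(14.5), np.float64(82.8)), (np.float64(303.5), np.float64(39.5)), (np.float64(92.5), np.float64(3.9))] [-2.   7.4  3.7]
d.png
s10875.png
c.png
0.0280 0.0124 0 0 0 0 0;0.0430 0.0288 0 0 0 0 0;0.0516 0.0493 0 0 0 0 0;0.0529 0.0715 0 0 0 0 0;0.0466 0.0928 0 0 0 0 0;0.0334 0.1107 0 0 0 0 0;0.0150 0.1232 0 0 0 0 0;-0.0065 0.1287 0 0 0 0 0
end t 11.925 phi 1165.43
```

```bash
cat > obs.py <<'E'
import json,sys
L=json.load(open("log.json"));L["obs"].append([float(sys.argv[1]),float(sys.argv[2])]);json.dump(L,open("log.json","w"))
E
python3 obs.py 10.875 374.5; python3 sim.py
```

```text
I,d,off [0.939 1.056 0.275] res [-0.5  0.2 -0.9  0.2  0.3]
8.92 th 210.3 w 1.39
9.42 th 251.0 w 1.45
9.92 th 292.3 w 1.33
10.42 th 335.1 w 1.52
10.92 th 378.7 w 1.44
11.42 th 422.0 w 1.54
11.92 th 466.2 w 1.54
crank speed for 1.57: 2.79
```

Call:
step_arm(
  increments="0.028 0.0124 0 0 0 0 0;0.043 0.0288 0 0 0 0 0;0.0516 0.0493 0 0 0 0 0;0.0529 0.0715 0 0 0 0 0;0.0466 0.0928 0 0 0 0 0;0.0334 0.1107 0 0 0 0 0;0.015 0.1232 0 0 0 0 0;-0.0065 0.1287 0 0 0 0 0",
)

```text
time: 11.92
ee_pos: [0.5946, 0.1934, 0.1384]
orientation: [0.455, 3.108, -0.002]
wrist_force: [0.8, -8.7, 3.0]
width: 0.0277
```

```bash
python3 rot.py; python3 sim.py|head -1
```

```text
11.925 [(np.float64(107.5), np.float64(63.2)), (np.float64(303.5), np.float64(8.4)), (np.float64(328.5), np.float64(6.8))] [ 0.8 -8.7  3. ]
I,d,off [0.939 1.056 0.275] res [-0.5  0.2 -0.9  0.2  0.3]
```

```bash
python3 obs.py 11.925 467.5; python3 adv.py 1 3.8,2.78x7 2.78x8 2.78x8 2.78x8;python3 sim.py
```

```text
-0.0302 -0.0048 0 0 0 0 0;-0.0491 -0.0169 0 0 0 0 0;-0.0628 -0.0347 0 0 0 0 0;-0.0696 -0.0562 0 0 0 0 0;-0.0687 -0.0786 0 0 0 0 0;-0.0602 -0.0994 0 0 0 0 0;-0.0451 -0.1161 0 0 0 0 0;-0.0252 -0.1266 0 0 0 0 0
0.0223 -0.0031 0 0 0 0 0;0.0442 0.0015 0 0 0 0 0;0.0633 0.0133 0 0 0 0 0;0.0773 0.0310 0 0 0 0 0;0.0844 0.0523 0 0 0 0 0;0.0838 0.0748 0 0 0 0 0;0.0755 0.0957 0 0 0 0 0;0.0607 0.1126 0 0 0 0 0
-0.0197 0.0108 0 0 0 0 0;-0.0419 0.0143 0 0 0 0 0;-0.0640 0.0099 0 0 0 0 0;-0.0832 -0.0016 0 0 0 0 0;-0.0974 -0.0191 0 0 0 0 0;-0.1048 -0.0403 0 0 0 0 0;-0.1045 -0.0628 0 0 0 0 0;-0.0966 -0.0838 0 0 0 0 0
0.0146 -0.0171 0 0 0 0 0;0.0342 -0.0282 0 0 0 0 0;0.0563 -0.0319 0 0 0 0 0;0.0784 -0.0279 0 0 0 0 0;0.0979 -0.0166 0 0 0 0 0;0.1123 0.0006 0 0 0 0 0;0.1200 0.0217 0 0 0 0 0;0.1200 0.0442 0 0 0 0 0
end t 15.975 phi 1809.87
I,d,off [0.953 1.052 0.271] res [-0.6  0.6 -0.3 -0.8  0.2  0.3]
12.97 th 559.9 w 1.57
13.47 th 604.8 w 1.57
13.97 th 649.7 w 1.57
14.47 th 694.6 w 1.57
14.97 th 739.6 w 1.57
15.47 th 784.5 w 1.57
15.97 th 829.5 w 1.57
crank speed for 1.57: 2.78
```

Call:
step_arm(
  increments="-0.0302 -0.0048 0 0 0 0 0;-0.0491 -0.0169 0 0 0 0 0;-0.0628 -0.0347 0 0 0 0 0;-0.0696 -0.0562 0 0 0 0 0;-0.0687 -0.0786 0 0 0 0 0;-0.0602 -0.0994 0 0 0 0 0;-0.0451 -0.1161 0 0 0 0 0;-0.0252 -0.1266 0 0 0 0 0",
)

```text
time: 12.98
ee_pos: [0.571, 0.0661, 0.1384]
orientation: [0.458, 3.108, 0.001]
wrist_force: [1.5, 6.4, 0.8]
width: 0.0276
```

Call:
step_arm(
  increments="0.0223 -0.0031 0 0 0 0 0;0.0442 0.0015 0 0 0 0 0;0.0633 0.0133 0 0 0 0 0;0.0773 0.031 0 0 0 0 0;0.0844 0.0523 0 0 0 0 0;0.0838 0.0748 0 0 0 0 0;0.0755 0.0957 0 0 0 0 0;0.0607 0.1126 0 0 0 0 0",
)

```text
time: 13.98
ee_pos: [0.6305, 0.1798, 0.1384]
orientation: [0.456, 3.108, -0.002]
wrist_force: [-4.2, -6.7, 4.6]
width: 0.0273
```

Call:
step_arm(
  increments="-0.0197 0.0108 0 0 0 0 0;-0.0419 0.0143 0 0 0 0 0;-0.064 0.0099 0 0 0 0 0;-0.0832 -0.0016 0 0 0 0 0;-0.0974 -0.0191 0 0 0 0 0;-0.1048 -0.0403 0 0 0 0 0;-0.1045 -0.0628 0 0 0 0 0;-0.0966 -0.0838 0 0 0 0 0",
)

```text
time: 14.98
ee_pos: [0.5341, 0.0955, 0.1385]
orientation: [0.456, 3.107, 0.002]
wrist_force: [6.0, 4.2, -2.1]
width: 0.0278
```

Call:
step_arm(
  increments="0.0146 -0.0171 0 0 0 0 0;0.0342 -0.0282 0 0 0 0 0;0.0563 -0.0319 0 0 0 0 0;0.0784 -0.0279 0 0 0 0 0;0.0979 -0.0166 0 0 0 0 0;0.1123 0.0006 0 0 0 0 0;0.12 0.0217 0 0 0 0 0;0.12 0.0442 0 0 0 0 0",
)

```text
time: 15.98
ee_pos: [0.6546, 0.1402, 0.1384]
orientation: [-0.457, -3.107, 0.001]
wrist_force: [-7.8, -1.6, 6.6]
width: 0.0273
```

```bash
python3 rot.py; python3 adv.py 1 3.8,2.78x7 2.78x8 2.78x8 2.78x8
```

```text
15.975 [(np.float64(110.5), np.float64(93.6)), (np.float64(347.5), np.float64(20.4)), (np.float64(92.5), np.float64(4.0))] [-7.8 -1.6  6.6]
-0.0122 0.0281 0 0 0 0 0;-0.0286 0.0434 0 0 0 0 0;-0.0493 0.0522 0 0 0 0 0;-0.0718 0.0534 0 0 0 0 0;-0.0933 0.0469 0 0 0 0 0;-0.1113 0.0335 0 0 0 0 0;-0.1237 0.0147 0 0 0 0 0;-0.1289 -0.0071 0 0 0 0 0
0.0025 -0.0223 0 0 0 0 0;0.0125 -0.0425 0 0 0 0 0;0.0287 -0.0580 0 0 0 0 0;0.0493 -0.0671 0 0 0 0 0;0.0717 -0.0687 0 0 0 0 0;0.0933 -0.0625 0 0 0 0 0;0.1115 -0.0493 0 0 0 0 0;0.1241 -0.0307 0 0 0 0 0
0.0056 0.0218 0 0 0 0 0;0.0034 0.0441 0 0 0 0 0;-0.0063 0.0644 0 0 0 0 0;-0.0223 0.0802 0 0 0 0 0;-0.0428 0.0896 0 0 0 0 0;-0.0651 0.0914 0 0 0 0 0;-0.0868 0.0856 0 0 0 0 0;-0.1052 0.0727 0 0 0 0 0
-0.0129 -0.0184 0 0 0 0 0;-0.0188 -0.0401 0 0 0 0 0;-0.0169 -0.0625 0 0 0 0 0;-0.0075 -0.0829 0 0 0 0 0;0.0083 -0.0989 0 0 0 0 0;0.0286 -0.1086 0 0 0 0 0;0.0510 -0.1108 0 0 0 0 0;0.0727 -0.1052 0 0 0 0 0
end t 20.025 phi 2454.30
```

Predicted 829.5° and measured 830.5°, a mean of 1.56 rad/s. I'll hold this for four more seconds.

Call:
step_arm(
  increments="-0.0122 0.0281 0 0 0 0 0;-0.0286 0.0434 0 0 0 0 0;-0.0493 0.0522 0 0 0 0 0;-0.0718 0.0534 0 0 0 0 0;-0.0933 0.0469 0 0 0 0 0;-0.1113 0.0335 0 0 0 0 0;-0.1237 0.0147 0 0 0 0 0;-0.1289 -0.0071 0 0 0 0 0",
)

```text
time: 17.02
ee_pos: [0.5255, 0.1327, 0.1385]
orientation: [0.455, 3.107, 0.001]
wrist_force: [5.8, 0.2, -2.3]
width: 0.0275
```

Call:
step_arm(
  increments="0.0025 -0.0223 0 0 0 0 0;0.0125 -0.0425 0 0 0 0 0;0.0287 -0.058 0 0 0 0 0;0.0493 -0.0671 0 0 0 0 0;0.0717 -0.0687 0 0 0 0 0;0.0933 -0.0625 0 0 0 0 0;0.1115 -0.0493 0 0 0 0 0;0.1241 -0.0307 0 0 0 0 0",
)

```text
time: 18.02
ee_pos: [0.6504, 0.1022, 0.1384]
orientation: [-0.457, -3.107, -0.001]
wrist_force: [-8.3, 3.1, 7.1]
width: 0.0274
```

Call:
step_arm(
  increments="0.0056 0.0218 0 0 0 0 0;0.0034 0.0441 0 0 0 0 0;-0.0063 0.0644 0 0 0 0 0;-0.0223 0.0802 0 0 0 0 0;-0.0428 0.0896 0 0 0 0 0;-0.0651 0.0914 0 0 0 0 0;-0.0868 0.0856 0 0 0 0 0;-0.1052 0.0727 0 0 0 0 0",
)

```text
time: 19.02
ee_pos: [0.5444, 0.1744, 0.1384]
orientation: [0.455, 3.106, 0.0]
wrist_force: [5.6, -5.7, -0.0]
width: 0.0272
```

Call:
step_arm(
  increments="-0.0129 -0.0184 0 0 0 0 0;-0.0188 -0.0401 0 0 0 0 0;-0.0169 -0.0625 0 0 0 0 0;-0.0075 -0.0829 0 0 0 0 0;0.0083 -0.0989 0 0 0 0 0;0.0286 -0.1086 0 0 0 0 0;0.051 -0.1108 0 0 0 0 0;0.0727 -0.1052 0 0 0 0 0",
)

```text
time: 20.02
ee_pos: [0.6185, 0.0694, 0.1383]
orientation: [0.458, 3.108, 0.003]
wrist_force: [-3.5, 5.7, 6.4]
width: 0.0276
```

```bash
python3 obs.py 15.975 830.5; python3 sim.py; cp log.json log_bak.json
python3 - <<'E'
from sim import *
I,d,_=json.load(open("fit.json"));
for n in range(0,33,1):
    log=[list(a) for a in L["log"]];t,p=log[-1]
    for w in [2.78]*n+[2.1,1.4,.7]+[0]*24: t+=.125;p+=np.degrees(w/8);log.append([t,p])
    T,TH,W=sim(I*.026,d,log);print(n,round(TH[-1]%360,1),end="; ")
E
```

```text
I,d,off [0.962 1.05  0.294] res [-0.7  0.7 -0.2 -0.1 -0.7  0.2  0.3]
17.02 th 924.0 w 1.57
17.52 th 969.0 w 1.57
18.02 th 1014.0 w 1.57
18.52 th 1059.1 w 1.57
19.02 th 1104.1 w 1.57
19.52 th 1149.1 w 1.57
20.02 th 1194.1 w 1.57
crank speed for 1.57: 2.78
0 156.5; 1 167.8; 2 179.0; 3 190.3; 4 201.5; 5 212.8; 6 224.0; 7 235.3; 8 246.6; 9 257.8; 10 269.1; 11 280.3; 12 291.6; 13 302.8; 14 314.1; 15 325.3; 16 336.6; 17 347.8; 18 359.1; 19 10.3; 20 21.6; 21 32.8; 22 44.1; 23 55.3; 24 66.6; 25 77.8; 26 89.1; 27 100.4; 28 111.6; 29 122.9; 30 134.1; 31 145.4; 32 156.6;
```

To be safe I'll hold speed for 50 more rows without a camera pause, which gives over 10 s unbroken, then ramp down to stop at 0°.

```bash
python3 adv.py 0 2.78x8 2.78x8 2.78x8 2.78x8 2.78x8 2.78x8 2.78x2,2.1,1.4,.7,0x3 0x8;python3 sim.py
```

```text
0.0186 0.0127 0 0 0 0 0;0.0317 0.0309 0 0 0 0 0;0.0379 0.0525 0 0 0 0 0;0.0363 0.0749 0 0 0 0 0;0.0272 0.0954 0 0 0 0 0;0.0117 0.1117 0 0 0 0 0;-0.0085 0.1216 0 0 0 0 0;-0.0308 0.1241 0 0 0 0 0
-0.0218 -0.0053 0 0 0 0 0;-0.0406 -0.0176 0 0 0 0 0;-0.0540 -0.0357 0 0 0 0 0;-0.0605 -0.0572 0 0 0 0 0;-0.0592 -0.0796 0 0 0 0 0;-0.0504 -0.1003 0 0 0 0 0;-0.0351 -0.1168 0 0 0 0 0;-0.0151 -0.1270 0 0 0 0 0
0.0223 -0.0028 0 0 0 0 0;0.0442 0.0021 0 0 0 0 0;0.0631 0.0143 0 0 0 0 0;0.0768 0.0321 0 0 0 0 0;0.0836 0.0535 0 0 0 0 0;0.0827 0.0760 0 0 0 0 0;0.0741 0.0968 0 0 0 0 0;0.0590 0.1134 0 0 0 0 0
-0.0199 0.0105 0 0 0 0 0;-0.0421 0.0136 0 0 0 0 0;-0.0641 0.0090 0 0 0 0 0;-0.0832 -0.0029 0 0 0 0 0;-0.0971 -0.0205 0 0 0 0 0;-0.1042 -0.0418 0 0 0 0 0;-0.1036 -0.0643 0 0 0 0 0;-0.0953 -0.0852 0 0 0 0 0
0.0149 -0.0169 0 0 0 0 0;0.0346 -0.0277 0 0 0 0 0;0.0568 -0.0311 0 0 0 0 0;0.0788 -0.0268 0 0 0 0 0;0.0981 -0.0152 0 0 0 0 0;0.1123 0.0023 0 0 0 0 0;0.1196 0.0235 0 0 0 0 0;0.1193 0.0460 0 0 0 0 0
-0.0079 0.0210 0 0 0 0 0;-0.0226 0.0381 0 0 0 0 0;-0.0421 0.0492 0 0 0 0 0;-0.0643 0.0529 0 0 0 0 0;-0.0864 0.0489 0 0 0 0 0;-0.1058 0.0376 0 0 0 0 0;-0.1202 0.0203 0 0 0 0 0;-0.1279 -0.0008 0 0 0 0 0
-0.0000 -0.0225 0 0 0 0 0;0.0076 -0.0436 0 0 0 0 0;0.0179 -0.0571 0 0 0 0 0;0.0266 -0.0645 0 0 0 0 0;0.0314 -0.0675 0 0 0 0 0;0.0314 -0.0675 0 0 0 0 0;0.0314 -0.0675 0 0 0 0 0;0.0314 -0.0675 0 0 0 0 0
0.0000 0.0000 0 0 0 0 0;0.0000 0.0000 0 0 0 0 0;0.0000 0.0000 0 0 0 0 0;0.0000 0.0000 0 0 0 0 0;0.0000 0.0000 0 0 0 0 0;0.0000 0.0000 0 0 0 0 0;0.0000 0.0000 0 0 0 0 0;0.0000 0.0000 0 0 0 0 0
end t 28.025 phi 3479.90
I,d,off [0.962 1.05  0.294] res [-0.7  0.7 -0.2 -0.1 -0.7  0.2  0.3]
25.02 th 1644.2 w 1.57
25.52 th 1689.2 w 1.57
26.02 th 1734.2 w 1.57
26.52 th 1777.7 w 1.30
27.02 th 1798.6 w 0.19
27.52 th 1799.2 w 0.00
28.02 th 1799.2 w 0.00
crank speed for 1.57: 2.78
```

Call:
step_arm(
  increments="0.0186 0.0127 0 0 0 0 0;0.0317 0.0309 0 0 0 0 0;0.0379 0.0525 0 0 0 0 0;0.0363 0.0749 0 0 0 0 0;0.0272 0.0954 0 0 0 0 0;0.0117 0.1117 0 0 0 0 0;-0.0085 0.1216 0 0 0 0 0;-0.0308 0.1241 0 0 0 0 0",
)

```text
time: 21.02
ee_pos: [0.5861, 0.1934, 0.1384]
orientation: [0.455, 3.107, -0.001]
wrist_force: [0.5, -8.0, 3.8]
width: 0.0278
```

Call:
step_arm(
  increments="-0.0218 -0.0053 0 0 0 0 0;-0.0406 -0.0176 0 0 0 0 0;-0.054 -0.0357 0 0 0 0 0;-0.0605 -0.0572 0 0 0 0 0;-0.0592 -0.0796 0 0 0 0 0;-0.0504 -0.1003 0 0 0 0 0;-0.0351 -0.1168 0 0 0 0 0;-0.0151 -0.127 0 0 0 0 0",
)

```text
time: 22.02
ee_pos: [0.5722, 0.0657, 0.1384]
orientation: [0.458, 3.107, 0.001]
wrist_force: [1.4, 5.6, 2.8]
width: 0.0279
```

Call:
step_arm(
  increments="0.0223 -0.0028 0 0 0 0 0;0.0442 0.0021 0 0 0 0 0;0.0631 0.0143 0 0 0 0 0;0.0768 0.0321 0 0 0 0 0;0.0836 0.0535 0 0 0 0 0;0.0827 0.076 0 0 0 0 0;0.0741 0.0968 0 0 0 0 0;0.059 0.1134 0 0 0 0 0",
)

```text
time: 23.02
ee_pos: [0.6302, 0.18, 0.1384]
orientation: [0.456, 3.108, -0.002]
wrist_force: [-4.2, -7.4, 6.6]
width: 0.0273
```

Call:
step_arm(
  increments="-0.0199 0.0105 0 0 0 0 0;-0.0421 0.0136 0 0 0 0 0;-0.0641 0.009 0 0 0 0 0;-0.0832 -0.0029 0 0 0 0 0;-0.0971 -0.0205 0 0 0 0 0;-0.1042 -0.0418 0 0 0 0 0;-0.1036 -0.0643 0 0 0 0 0;-0.0953 -0.0852 0 0 0 0 0",
)

```text
time: 24.02
ee_pos: [0.5349, 0.0944, 0.1385]
orientation: [0.457, 3.107, 0.002]
wrist_force: [5.3, 2.7, 0.4]
width: 0.0274
```

Call:
step_arm(
  increments="0.0149 -0.0169 0 0 0 0 0;0.0346 -0.0277 0 0 0 0 0;0.0568 -0.0311 0 0 0 0 0;0.0788 -0.0268 0 0 0 0 0;0.0981 -0.0152 0 0 0 0 0;0.1123 0.0023 0 0 0 0 0;0.1196 0.0235 0 0 0 0 0;0.1193 0.046 0 0 0 0 0",
)

```text
time: 25.02
ee_pos: [0.6545, 0.141, 0.1383]
orientation: [-0.457, -3.107, 0.001]
wrist_force: [-7.7, -2.8, 9.3]
width: 0.0277
```

Call:
step_arm(
  increments="-0.0079 0.021 0 0 0 0 0;-0.0226 0.0381 0 0 0 0 0;-0.0421 0.0492 0 0 0 0 0;-0.0643 0.0529 0 0 0 0 0;-0.0864 0.0489 0 0 0 0 0;-0.1058 0.0376 0 0 0 0 0;-0.1202 0.0203 0 0 0 0 0;-0.1279 -0.0008 0 0 0 0 0",
)

```text
time: 26.02
ee_pos: [0.5264, 0.1398, 0.1385]
orientation: [0.455, 3.106, 0.002]
wrist_force: [6.3, -0.9, -0.2]
width: 0.0277
```

Call:
step_arm(
  increments="0 -0.0225 0 0 0 0 0;0.0076 -0.0436 0 0 0 0 0;0.0179 -0.0571 0 0 0 0 0;0.0266 -0.0645 0 0 0 0 0;0.0314 -0.0675 0 0 0 0 0;0.0314 -0.0675 0 0 0 0 0;0.0314 -0.0675 0 0 0 0 0;0.0314 -0.0675 0 0 0 0 0",
)

```text
time: 27.02
ee_pos: [0.5577, 0.0722, 0.1384]
orientation: [-0.456, -3.108, 0.0]
wrist_force: [-0.7, -1.9, 3.6]
width: 0.0273
```

Call:
step_arm(
  increments="0 0 0 0 0 0 0;0 0 0 0 0 0 0;0 0 0 0 0 0 0;0 0 0 0 0 0 0;0 0 0 0 0 0 0;0 0 0 0 0 0 0;0 0 0 0 0 0 0;0 0 0 0 0 0 0",
)

```text
time: 28.02
ee_pos: [0.558, 0.072, 0.1384]
orientation: [-0.457, -3.108, -0.0]
wrist_force: [0.1, 0.5, 3.6]
width: 0.0276
```

```bash
python3 rot.py; python3 -c "
import cv2,numpy as np
from h import *
a=cv2.imread('pics/s28025.png')[200:380,180:420];t=save('top','te')[140:320,190:430,::-1]
cv2.imwrite('pics/e.png',np.vstack([cv2.resize(x,(400,300)) for x in(a,t)]))
print(mark('side','mark',.097),mark('top','mark',.097))"
```

```text
28.025 [(np.float64(7.5), np.float64(85.2)), (np.float64(275.0), np.float64(27.9)), (np.float64(289.0), np.float64(4.9))] [0.1 0.5 3.6]
[(0.92, [0.7116, 0.0921], [249.0, 262.0])] [(0.82, [0.7089, 0.088], [302.0, 190.0]), (0.56, [0.6289, 0.2111], [249.0, 225.0])]
```

View pics/e.png

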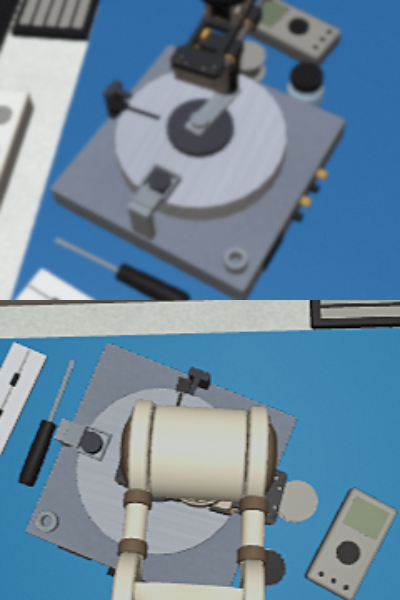

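The rotor stopped at about +7.5° with my assumed yaw, tab just counter-clockwise of the pointer in both views. That's borderline. I'll check the yaw from the base corners and plan a small clockwise nudge.

Run:
```python
from h import *
from rot import find
C=[onz("top",u,.05)[:2] for u in((254,166),(368,211),(323,327),(206,278))]
C=np.array(C);print(C.round(3).tolist(),C.mean(0))
for i in range(4):
    e=C[(i+1)%4]-C[i];print(np.linalg.norm(e).round(3),(np.degrees(np.arctan2(e[1],e[0]))%90-90).round(2))
print("initial",find(cv2.imread("pics/side0.png")[:,:,::-1]))
from sim import *
I,d,_=json.load(open("fit.json"))
for a in (2.4,2.8,3.2):
  for n in (1,2,3,4):
    log=[[0,0],[.1,0]];t,p=.1,0
    for w in [-a/2]+[-a]*n+[-a/2]+[0]*8: t+=.125;p+=np.degrees(w/8);log.append([t,p])
    T,TH,W=sim(I*.026,d,log);print(a,n,TH[-1].round(1),end="; ")
```

```text
[[0.782, 0.203], [0.663, -0.069], [0.391, 0.048], [0.513, 0.321]] [0.58716793 0.12566427]
0.298 -23.61
0.296 -23.27
0.299 -24.12
0.293 -23.58
initial [(np.float64(357.0), np.float64(86.9)), (np.float64(245.5), np.float64(11.6)), (np.float64(92.5), np.float64(6.2))]
2.4 1 -3.7; 2.4 2 -8.5; 2.4 3 -14.4; 2.4 4 -21.0; 2.8 1 -5.8; 2.8 2 -12.6; 2.8 3 -20.7; 2.8 4 -29.5; 3.2 1 -8.2; 3.2 2 -17.1; 3.2 3 -27.4; 3.2 4 -38.6;
```

```bash
python3 adv.py 3 -1.5,-3,-1.5,0x5; python3 -c "
from h import *;print(env.state()['time'])"
```

```text
-0.0099 0.0071 0 0 0 0 0;-0.0250 0.0261 0 0 0 0 0;-0.0296 0.0373 0 0 0 0 0;-0.0296 0.0373 0 0 0 0 0;-0.0296 0.0373 0 0 0 0 0;-0.0296 0.0373 0 0 0 0 0;-0.0296 0.0373 0 0 0 0 0;-0.0296 0.0373 0 0 0 0 0
end t 29.175 phi 3436.92
28.225
```

Call:
step_arm(
  increments="-0.0099 0.0071 0 0 0 0 0;-0.025 0.0261 0 0 0 0 0;-0.0296 0.0373 0 0 0 0 0;-0.0296 0.0373 0 0 0 0 0;-0.0296 0.0373 0 0 0 0 0;-0.0296 0.0373 0 0 0 0 0;-0.0296 0.0373 0 0 0 0 0;-0.0296 0.0373 0 0 0 0 0",
)

```text
time: 29.22
ee_pos: [0.5284, 0.109, 0.1385]
orientation: [-0.457, -3.108, 0.0]
wrist_force: [1.0, 0.4, 3.1]
width: 0.0275
```

```bash
python3 rot.py; python3 -c "
import cv2,numpy as np
from h import *
a=save('side','f')[220:310,200:320,::-1];t=save('top','tf')[160:250,240:360,::-1]
cv2.imwrite('pics/f2.png',np.vstack([cv2.resize(x,(400,300),interpolation=2) for x in(a,t)]))
print(mark('side','mark',.097),mark('side','pointer',.102),mark('top','mark',.097),mark('top','pointer',.102),env.state()['wrist_force'])"
```

```text
29.225 [(np.float64(357.0), np.float64(82.9)), (np.float64(254.0), np.float64(24.0)), (np.float64(292.5), np.float64(6.6))] [1.  0.4 3.1]
[(0.94, [0.7072, 0.0661], [254.0, 254.0]), (0.63, [0.6562, 0.3354], [252.0, 362.0])] [(0.65, [0.6936, 0.0751], [258.0, 256.0])] [(0.57, [0.7062, 0.0678], [310.0, 190.0])] [(0.87, [0.6918, 0.0821], [304.0, 196.0])] [ 0.06710463 -0.20238632  2.53920644]
```

View pics/f2.png

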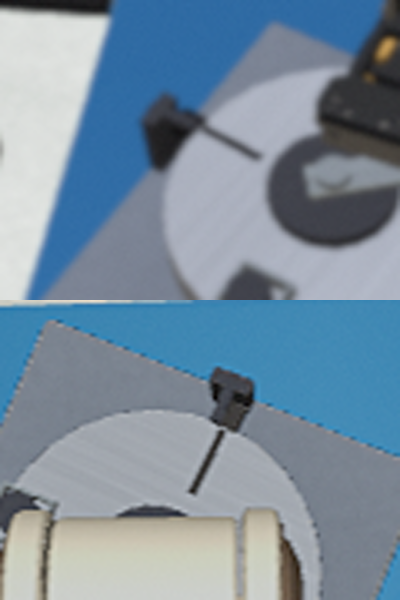

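The line now meets the pointer blade in both views. I'll check the remaining angle from the top-view line ends: crop (192,192)-(222,132), which is px (297.6,217.6)-(306.6,199.6).

Run:
```python
from h import *
A=np.array([.5895,.128])
for u in((297.6,217.6),(306.6,199.6)):
    d=onz("top",u,.097)[:2]-A;print(np.hypot(*d).round(4),np.degrees(np.arctan2(d[1],d[0])).round(2))
from look import unwrap
for n in("tf","top0"):
    g=unwrap("top",cv2.imread(f"pics/{n}.png")[:,:,::-1]).astype(float).max(-1)
    for a,b in((30,52),(48,54),(57,62),(64,74)):
        m=np.roll(g[a:b].mean(0),60)[:120];print(n,a+60,b+60,"min at",np.argmin(m)/2-30,"dark centroid",(np.average(np.arange(120)/2-30,weights=np.clip(np.median(m)-m-15,0,None)+1e-9)).round(1))
pt=proj("top",np.array([A[0]+.123*np.cos(np.radians(-23.65)),A[1]+.123*np.sin(np.radians(-23.65)),.102]));print("pointer px pred",pt)
```

```text
0.0612 -28.32
0.108 -28.07
tf 90 112 min at -3.0 dark centroid -3.2
tf 108 114 min at -3.0 dark centroid -2.8
tf 117 122 min at -6.5 dark centroid -3.1
tf 124 134 min at -2.0 dark centroid -1.9
top0 90 112 min at -3.0 dark centroid -3.1
top0 108 114 min at -3.0 dark centroid -3.6
top0 117 122 min at -6.5 dark centroid -3.1
top0 124 134 min at -6.5 dark centroid -2.0
pointer px pred [305.71093353 191.74773611]
```

The tab sits about 3.5° (7–8 mm) clockwise of the pointer, so it's inside tolerance. There's plenty of time, so I'll make one gentle counter-clockwise nudge to centre it.

```bash
python3 adv.py 7 1.1,2.2,1.1,0x5
```

```text
0.0032 -0.0083 0 0 0 0 0;0.0128 -0.0233 0 0 0 0 0;0.0191 -0.0297 0 0 0 0 0;0.0191 -0.0297 0 0 0 0 0;0.0191 -0.0297 0 0 0 0 0;0.0191 -0.0297 0 0 0 0 0;0.0191 -0.0297 0 0 0 0 0;0.0191 -0.0297 0 0 0 0 0
end t 30.525 phi 3468.44
```

Call:
step_arm(
  increments="0.0032 -0.0083 0 0 0 0 0;0.0128 -0.0233 0 0 0 0 0;0.0191 -0.0297 0 0 0 0 0;0.0191 -0.0297 0 0 0 0 0;0.0191 -0.0297 0 0 0 0 0;0.0191 -0.0297 0 0 0 0 0;0.0191 -0.0297 0 0 0 0 0;0.0191 -0.0297 0 0 0 0 0",
)

```text
time: 30.58
ee_pos: [0.5473, 0.0797, 0.1384]
orientation: [-0.456, -3.108, 0.0]
wrist_force: [0.4, 1.9, 1.9]
width: 0.0271
```

```bash
python3 rot.py
```

```text
30.575 [(np.float64(3.5), np.float64(80.3)), (np.float64(268.5), np.float64(22.3)), (np.float64(279.5), np.float64(8.3))] [0.4 1.9 1.9]
```

```bash
python3 adv.py 1 -.75,-1.5,-.75,0x5
```

```text
-0.0044 0.0043 0 0 0 0 0;-0.0118 0.0139 0 0 0 0 0;-0.0148 0.0192 0 0 0 0 0;-0.0148 0.0192 0 0 0 0 0;-0.0148 0.0192 0 0 0 0 0;-0.0148 0.0192 0 0 0 0 0;-0.0148 0.0192 0 0 0 0 0;-0.0148 0.0192 0 0 0 0 0
end t 31.575 phi 3446.95
```

Call:
step_arm(
  increments="-0.0044 0.0043 0 0 0 0 0;-0.0118 0.0139 0 0 0 0 0;-0.0148 0.0192 0 0 0 0 0;-0.0148 0.0192 0 0 0 0 0;-0.0148 0.0192 0 0 0 0 0;-0.0148 0.0192 0 0 0 0 0;-0.0148 0.0192 0 0 0 0 0;-0.0148 0.0192 0 0 0 0 0",
)

```text
time: 31.62
ee_pos: [0.5327, 0.0986, 0.1384]
orientation: [-0.457, -3.108, 0.0]
wrist_force: [-0.4, 0.5, 2.3]
width: 0.0276
```

```bash
python3 rot.py
```

```text
31.625 [(np.float64(0.0), np.float64(83.3)), (np.float64(260.0), np.float64(11.0)), (np.float64(91.0), np.float64(2.9))] [-0.4  0.5  2.3]
```

The rotor is at 0.0°. Now I'll let go, wait, and rise straight up.

Call:
step_arm(
  increments="0 0 0 0 0 0 90;0 0 0 0 0 0 90;0 0 0 0 0 0 90;0 0 0 0 0 0 90;0 0 0 0 0 0 90;0 0 0 0 0 0 90;0 0 0 0 0 0 90;0 0 0 0 0 0 90",
)

```text
time: 32.67
ee_pos: [0.5327, 0.0988, 0.1385]
orientation: [-0.457, -3.108, -0.0]
wrist_force: [-1.2, -0.6, -0.9]
width: 0.0827
```

Call:
step_arm(
  increments="0 0 0.015 0 0 0 90;0 0 0.035 0 0 0 90;0 0 0.06 0 0 0 90;0 0 0.08 0 0 0 90;0 0 0.1 0 0 0 90;0 0 0.11 0 0 0 90;0 0 0.11 0 0 0 90;0 0 0.11 0 0 0 90",
)

```text
time: 33.67
ee_pos: [0.5322, 0.0987, 0.2477]
orientation: [-0.457, -3.107, 0.0]
wrist_force: [-0.2, 0.6, 0.2]
width: 0.0829
```

```bash
python3 rot.py
python3 - <<'E'
from h import *
s=env.state();print(s["time"],s["ee_pos"],s["width"])
a=save("side","g");t=save("top","tg");cv2.imwrite("pics/g2.png",np.vstack([cv2.resize(x,(400,300)) for x in(a[160:415,140:480,::-1],t[130:355,150:450,::-1])]))
print(env.state()["wrist_force"])
E
python3 rot.py
```

```text
33.675 [(np.float64(0.0), np.float64(86.3)), (np.float64(259.5), np.float64(20.2)), (np.float64(91.0), np.float64(2.8))] [-0.2  0.6  0.2]
33.725 [0.53214089 0.09875673 0.24744495] 0.08253506661011512
[ 0.41549072  0.68707539 -0.79182012]
33.825 [(np.float64(0.0), np.float64(86.0)), (np.float64(259.5), np.float64(20.4)), (np.float64(91.0), np.float64(3.2))] [ 0.4  0.7 -0.8]
```

View pics/g2.png

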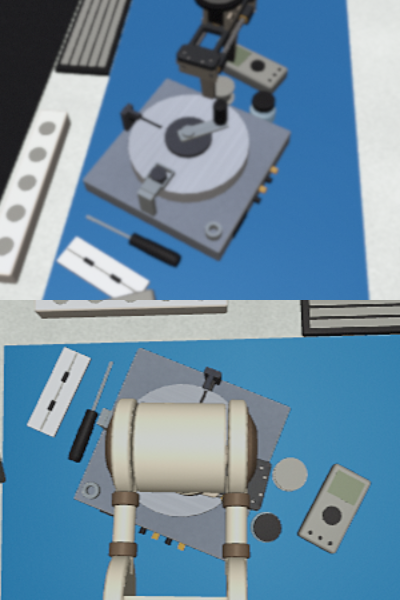

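The gripper is clear above the handle. The tab line runs straight into the pointer (side crop (125,115) to (160,127)), the drag weight is in its guide and the bystanders are where they were. Handing in.

```bash
python3 -c "
from workcell import env
print(env.finish_job())"
```

```text
the job is handed in; nothing more can be done
None
```

I spun the disc up through the crank, held it at speed, stopped it with the tab under the pointer, let go and handed the job in at about 34 s. No verdict was reported.

- **Speed hold:** The disc averaged about 1.56 rad/s (15 turns a minute) between looks at 11.9 s and 16.0 s. From 16.0 s to 26.3 s I drove the crank at the same speed with no camera pauses. I didn't measure the disc's speed in that stretch, but the fitted model puts it at 1.57 rad/s.
- **Stop:** The disc first stopped about 7° past the pointer, against under 1° predicted. The three nudges I made to correct it moved it further than the model said, and it ended at 0.0° in the side view. I trust that to about 0.5–1°, or 1–2 mm at the tab, because two estimates of the rig's yaw differ by 0.5°.
- **Last checks:** Two side looks 0.15 s apart, after I had let go and raised the gripper, both read 0.0°. The drag weight was in its guide and the other things on the bench looked unmoved. The wrist force in the readings during the run stayed below about 13 N.
- **Failed check:** One look at 9.8 s had the tab hidden behind the wrist, so I dropped that reading.

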